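Set the rack stage to the rider, backlash taken up

TASK

Set the dish stage to its mark with the play in the drive taken up: with the handwheel, run the slide from where it is until its pointer stands about 10 mm beyond the rider's point (at least 6 mm), then wind it back in the one return direction until the two points face each other, and let go with the wheel still resting against the return side of its play. Move the slide only by its handwheel, do not push the slide or the rider directly, and leave the things around where they are.

Things in the scene. Friction and masses are not known exactly. Their poses are not given: they have to be found in the camera images.
- rack_stage: Fixed rack-and-pinion stage, place and yaw vary. Grey base plate 12 mm thick spans x -60..+90, y -175..+175 mm of its frame; origin on the worktop, z up, y = the slide's travel. Handwheel axis at x 0, y -105 mm. A light-metal scale bar (top 28 mm up, a tick every 5 mm) runs along y at x -50..-10 mm.
- slide: Slide: metal plate 84 x 80 mm, top 40 mm above the worktop, with a fixed dish on it (60 mm across, to 54 mm up). It runs only along the stage's y: 70 mm from its start to the far stop. Wheel counter-clockwise from above: slide goes to +y, away from the wheel, past the rider; clockwise: back; 10 mm per rad once the play is crossed. Friction holds it where it is left. Axes as the stage's.
- pointer_tip (a point): Tip of the slide's dark pointer (2.5 mm wide, points to the stage's -x, over the scale bar, 35 mm above the worktop). Axes as the stage's. At the start it lies 12 to 38 mm on the -y side (wheel side) of rider_tip.
- rider_tip (a point): Tip of the rider's point (2.5 mm wide, points to the stage's +x at the pointer, 35 mm above the worktop; axes as the stage's). The rider is a small dark saddle on the scale bar, 12 mm long in y, with a small screw on top; it marks where the pointer must finally stand (same y in the stage's frame).
- hub_grip (a point): On the wheel's vertical axis, 80 mm above the worktop, at grip height; axes turn with the wheel. Wheel: metal dial disc 84 mm across, top 54 mm up; on it a black six-sided grip, 36 mm across flats, from 54 to 92 mm up. Its flats face along this x axis and every 60 degrees from it, so it can be gripped at any multiple of 60 degrees. Torque: 0.15 N m when driving the slide, 0.02 within the play.
- handwheel (a joint): Play of the wheel on its pinion, rad: angle of wheel relative to pinion, 0 to 0.5, counter-clockwise positive. At 0.5 it pushes the pinion counter-clockwise (slide away from the wheel), at 0 clockwise (the return side); in between it turns freely and the slide stands still. Start value varies.
- forceps_1: Bystander: steel forceps 118 mm long, lying in front of the stage. Origin under its centre.
- lens_cap: Bystander: black lens cap, 37 mm across, 12 mm high. Origin under its centre.
- weight: Bystander: brass check weight, 24 mm across, 22 mm high. Origin under its centre.
- timer: Bystander: white lab timer, 66 x 66 x 20 mm. Origin under its centre.
- small_dish: Bystander: small dish, 34 mm across, 11 mm high. Origin under its centre.
- screw_ring: Bystander: knurled metal filter ring, 36 mm across, 12 mm high. Origin under its centre.

How it is judged:
On the way:
1. the pointer has been run at least 6 mm beyond the rider's point (stage +y) (y of pointer_tip in the frame of rider_tip above 0.006 m), for 0.1 s.
At the end, for the whole second after the job is handed in: The pointer's tip stands within 2 mm of the rider's point along the scale, the slide is at rest, and the handwheel rests against the return side of its play (joint below 0.12 rad) (y of pointer_tip in the frame of rider_tip between -0.002 and 0.002 m and value of joint handwheel below 0.12 rad and linear speed of slide below 0.004 m/s); the robot touches nothing.
It fails at once if the slide or rider is pushed by hand (contact force between any of the fingers, the arm and slide above 3 N or distance of rider_tip from where it was at the start of the episode above 0.003 m).
It fails at once if a bystander is moved more than 20 mm (distance of any of forceps_1, lens_cap, weight, timer, small_dish, screw_ring from where it was at the start of the episode above 0.02 m).
It also fails if it takes over 72 s, if anything falls off the work surface, if the arm or the gripper's body presses on something with over 40 N, if the wrist force passes 120 N, or if a joint passes its speed limit or range.

ROBOT

A 7-joint arm with a two-finger parallel gripper is mounted at the origin on a cart in front of the work surface, level with it; the furniture and walls round the work are solid. World frame = base frame: x ahead of the robot, y to its left, z up, the work surface at z = 0. Lengths are in m, angles in rad, forces in N, time in s.
With the tool pointing down it reaches from about 0.35 to 0.9 m from the base axis. Payload 8.1 kg.
Tool frame: the origin (TCP) lies at the centre of the arm's flange, where the gripper is bolted on; the fingertips stand 178 mm ahead of it and the grasp point (between the pads) lies 159 mm ahead of it; z points along the fingers, y is the direction in which the jaws open and shut (so a half turn about z gives the same grasp; the last joint's range is limited). The gripper opens to 92 mm and grips with 3 to 60 N. Pads are 19 mm wide; open, the fingers measure 130 mm over their backs; the gripper's body (75 mm by 190 mm) begins 47 mm behind the grasp point.
Start: joints at [-1.372, 0.434, 0.025, 1.573, -0.012, 1.134, -0.075], TCP at [0.186, 0.597, 0.405] pointing down, gripper open.
Joint ranges: [-2.62, 2.62], [-0.44, 2.09], [-1.27, 1.32], [0.08, 2.57], [-1.32, 4.46], [0.12, 2], [-2.74, 2.74]. Speed limits (rad/s): [2.22, 2.22, 3.01, 3.01, 3.14, 3.14, 3.14].

INTERFACE

Orientations are given as a rotation vector (axis times angle).
In Python, from cell import arm, get_image, camera_model gives the robot as it stands. The module is installed in compiled form; this text tells all that it offers.
- The arm moves only by the shell command python3 -m pendant 'ROWS' [FORCE]. ROWS is JSON, a list that holds one entry, the list of rows, each a list of 7 numbers: the shift along the tool's x, y, z in mm, then the turn, a rotation vector about the tool's x, y, z in rad, then the closure, from -1 (fully open) to 1 (shut). In form: [[[x, y, z, rx, ry, rz, hand], ...]]. A call has 1 to 20 rows; each row is the pose to reach, as a shift and turn from the pose commanded when the call began, along the tool's axes at that moment; what a row does not reach only later rows make up. A row lasts 1/8 s, in which the tool goes at most 62.5 mm and 10.7 degrees, less where a joint would pass 70% of its speed; a pose out of reach is approached as far as the arm can. A call with a gripper value outside its range is refused whole. The fingers move at their own pace and stop on an object; FORCE is the grip in N (left out, the last holds). Time passes only in rows, so rows that repeat a pose let the fingers close. It gives the time, the measured TCP pose, the force and the opening at its end, in the units of the state.
- arm.observe(): the state, without advancing time (a new reading comes with each control period).
- get_image(name): name is "scene" or "top" or "wrist"; returns the picture (400x640x3 uint8, red, green, blue); there is no depth.
- camera_model(name): a dict with "fx", "fy", "cx", "cy" (pixels), "position" and "orientation" of the camera in the world; the wrist camera has in their place "T_tool_cam" (4x4, takes a point from camera to tool coordinates, whose origin is the TCP and whose axes are the flange's). Camera axes: x right, y down, z forward; pixel columns grow to the right and rows downward; lengths in m; the calibration is good to about 2 mm. A picture is of the moment at which its call begins: read the wrist's pose just before it. camera_model takes no time and is no camera call.
- arm.sign_off(): hands the job in, once; it reports no verdict.
The state is a dict: "clock": time; "joints": joint angles; "dq": joint speeds; "joint_efforts": joint torques, N m; "position": TCP position; "ee_rot": TCP orientation; "force": force on the tool from outside, world axes, zero at the start; "ft_torque": the same for the moment, N m; "width": opening from 0.0 (shut) to 1.0 (fully open).
Only numpy, scipy, OpenCV 4.12 (cv2) and the standard library are available. Lean on these libraries where they do the work, as an engineer would, in place of code of your own. Each camera call takes 0.05 s, during which the arm holds its last target.

## Working session

There is one attempt and no reset: what is moved stays moved. The work goes in short steps, Python scripts to look and compute and a shell command to move; the robot and the scene stay as the last step left them, time stands still between calls to the robot, and variables do not carry over. Pictures are saved under pics/ and viewed, and the job is handed in when it is done.

```bash
mkdir -p pics; python3 - <<'E'
from cell import arm,get_image,camera_model
import cv2
s=arm.observe();print(s)
for n in("scene","top"):
    cv2.imwrite(f"pics/{n}0.png",get_image(n)[:,:,::-1]);print(n,camera_model(n))
print(camera_model("wrist"))
E
```

```text
{'clock': 0.0, 'joints': array([-1.37161905,  0.43523141,  0.02499335,  1.57408122, -0.01159266,
        1.13399286, -0.07507644]), 'dq': array([-3.17052631e-04, -7.06506452e-04, -7.65015128e-04, -3.43216303e-04,
        3.87114377e-05,  1.78466712e-03,  2.88801242e-04]), 'joint_efforts': array([-9.45483043e-04, -6.67828774e+01,  9.84555334e-01, -3.14475811e+01,
       -6.04771636e-02,  4.25154332e-02,  2.08359011e-04]), 'position': array([0.1857354 , 0.59652943, 0.40394589]), 'ee_rot': array([-4.72317425e-01, -3.10580443e+00,  2.45973595e-03]), 'force': array([-0.17569168, -0.70155832, -1.06691128]), 'ft_torque': array([-0.02261878, -0.01363277,  0.04252963]), 'width': 1.0028364318846645}
scene {'fx': 474.34870277831345, 'fy': 474.34870277831345, 'cx': 326.84330471177094, 'cy': 199.60906012465455, 'position': array([0.03511936, 0.29584051, 0.71957951]), 'orientation': array([-1.35204816,  2.29770575, -0.85722492])}
top {'fx': 449.0509677868159, 'fy': 449.0509677868159, 'cx': 320.9072025974055, 'cy': 206.25542228245942, 'position': array([0.37881083, 0.01411165, 0.90000641]), 'orientation': array([-2.05886185,  2.16999513, -0.22508121])}
{'fx': 309.4338653321472, 'fy': 309.4338653321472, 'cx': 315.70468469925015, 'cy': 197.26882724329832, 'T_tool_cam': array([[-1.74557615e-04, -9.55567622e-01, -2.94771927e-01,
         7.96366026e-02],
       [ 9.99999984e-01, -1.74354730e-04, -2.69695884e-05,
         2.96628761e-04],
       [-2.56236144e-05, -2.94771927e-01,  9.55567638e-01,
         2.07567815e-02],
       [ 0.00000000e+00,  0.00000000e+00,  0.00000000e+00,
         1.00000000e+00]])}
```

View pics/scene0.png

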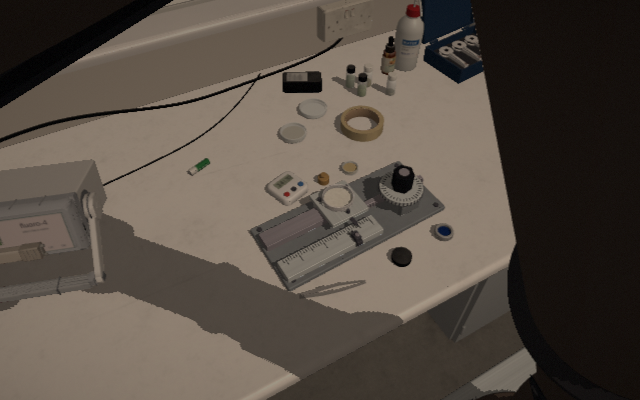

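View pics/top0.png

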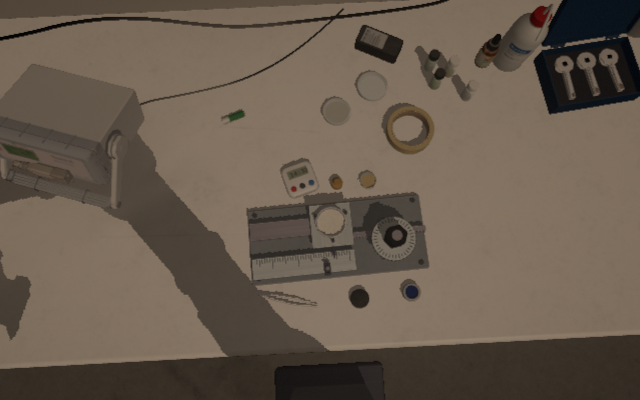

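```bash
cat > h.py <<'E'
import numpy as np,cv2
from cell import arm,get_image,camera_model
from scipy.spatial.transform import Rotation as R
def cam(n):
    m=camera_model(n)
    if 'position' in m: return m,R.from_rotvec(m['orientation']).as_matrix(),m['position']
    s=arm.observe();Rt=R.from_rotvec(s['ee_rot']).as_matrix();T=m['T_tool_cam']
    return m,Rt@T[:3,:3],s['position']+Rt@T[:3,3]
def ray(c,px,z):
    m,Rm,p=c
    d=Rm@np.array([(px[0]-m['cx'])/m['fx'],(px[1]-m['cy'])/m['fy'],1]);return p+d*(z-p[2])/d[2]
def proj(c,P):
    m,Rm,p=c
    q=Rm.T@(np.asarray(P)-p);return np.array([m['fx']*q[0]/q[2]+m['cx'],m['fy']*q[1]/q[2]+m['cy']])
def save(im,name,x0,y0,x1,y1,k):
    cv2.imwrite(f"pics/{name}.png",cv2.resize(im[y0:y1,x0:x1,::-1],None,fx=k,fy=k,interpolation=cv2.INTER_CUBIC))
E
python3 - <<'E'
import cv2
from h import *
im=cv2.imread("pics/top0.png")[:,:,::-1]
save(im,"t0a",240,185,440,290,4)
save(im,"t0b",360,205,430,270,8)
E
```

```text
(no output)
```

View pics/t0a.png

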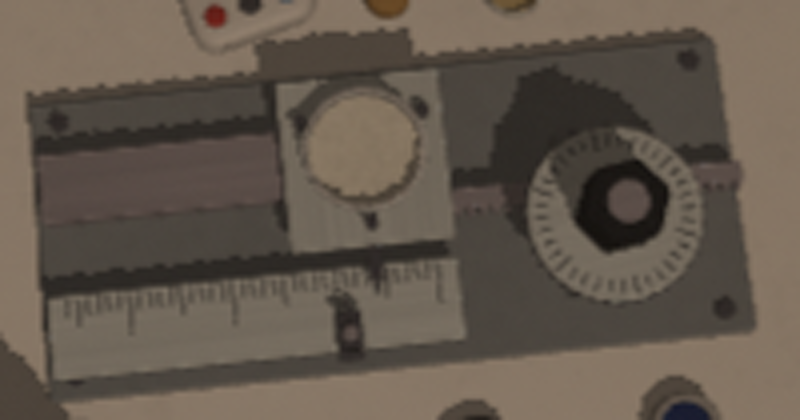

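View pics/t0b.png

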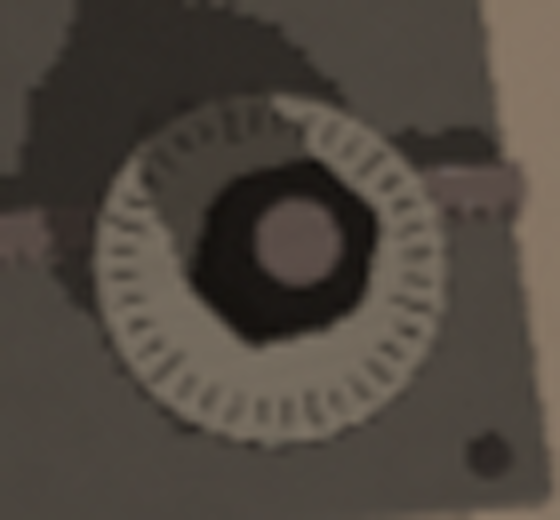

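```bash
python3 - <<'E'
from h import *
c=cam("top")
f=lambda u,v,z:ray(c,(240+u/4,185+v/4),z)
C=[f(27,95,.012),f(712,32,.012),f(755,328,.012),f(50,400,.012)]
for p in C: print(p.round(4))
ey=(C[0]-C[1]+C[3]-C[2]);yaw=np.arctan2(-ey[0],ey[1]);print("yaw",yaw)
ctr=sum(C)/4; Rz=R.from_euler('z',yaw).as_matrix()
o=ctr-Rz@[.015,0,0];o[2]=0;print("o",o)
print("wheel",o+Rz@[0,-.105,0], "disc",f(615,214,.054), ray(c,(360+271/8,205+270/8),.054),"cap",ray(c,(360+298/8,205+241/8),.092))
print(np.linalg.norm(C[0]-C[1]),np.linalg.norm(C[1]-C[2]))
s=arm.observe();print(R.from_rotvec(s['ee_rot']).as_matrix().round(3))
E
```

```text
[0.5673 0.1539 0.012 ]
[ 0.5817 -0.1944  0.012 ]
[ 0.4317 -0.201   0.012 ]
[0.415  0.1455 0.012 ]
yaw 0.04470302250846505
o [ 0.48393757 -0.0246934   0.        ]
wheel [ 0.48862983 -0.1295885   0.        ] disc [ 0.48614858 -0.13004663  0.054     ] [ 0.48566046 -0.13024242  0.054     ] cap [ 0.48713723 -0.13044067  0.092     ]
0.3485885977282887 0.15018143236938936
[[-0.955  0.297 -0.   ]
 [ 0.297  0.955 -0.001]
 [-0.    -0.001 -1.   ]]
```

```bash
python3 -m pendant '[[[-126,-151,0,0,0,0.38,-1],[-251,-302,0,0,0,0.76,-1],[-251,-302,0,0,0,0.76,-1],[-377,-453,0,0,0,1.14,-1],[-377,-453,0,0,0,1.14,-1],[-377,-453,0,0,0,1.14,-1],[-503,-605,0,0,0,1.53,-1],[-503,-605,0,0,0,1.53,-1],[-503,-605,0,0,0,1.53,-1],[-503,-605,0,0,0,1.53,-1],[-503,-605,0,0,0,1.53,-1],[-503,-605,0,0,0,1.53,-1],[-503,-605,0,0,0,1.53,-1],[-503,-605,0,0,0,1.53,-1],[-503,-605,0,0,0,1.53,-1],[-503,-605,0,0,0,1.53,-1],[-503,-605,0,0,0,1.53,-1]]]' 40
python3 - <<'E'
from h import *
s=arm.observe();print(s['joints'].round(3),s['clock'],R.from_rotvec(s['ee_rot']).as_matrix().round(3))
im=get_image("wrist");cv2.imwrite("pics/w1.png",im[:,:,::-1])
E
```

```text
clock: 2.22
position: [0.4861, -0.1294, 0.4048]
ee_rot: [-2.49, -1.915, -0.001]
force: [0.2, -0.7, -0.5]
width: 0.998
[-0.445  0.272  0.758  1.908 -0.216  1.044  0.145] 2.225 [[ 0.256  0.967  0.   ]
 [ 0.967 -0.256  0.001]
 [ 0.001 -0.    -1.   ]]
```

View pics/w1.png

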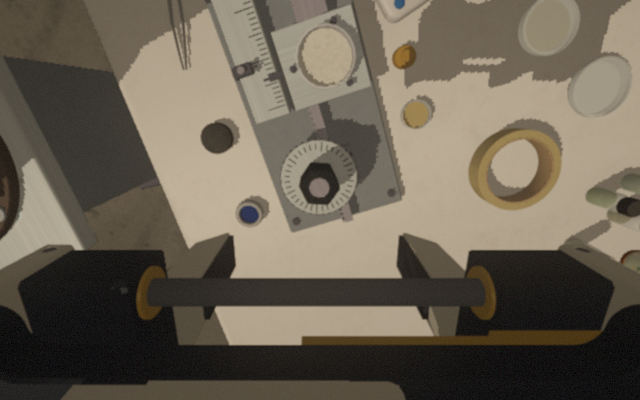

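```bash
python3 - <<'E'
from h import *
im=cv2.imread("pics/w1.png")[:,:,::-1]
save(im,"w1a",270,130,370,225,8)
save(im,"w1b",210,0,370,115,5)
E
```

```text
(no output)
```

View pics/w1a.png

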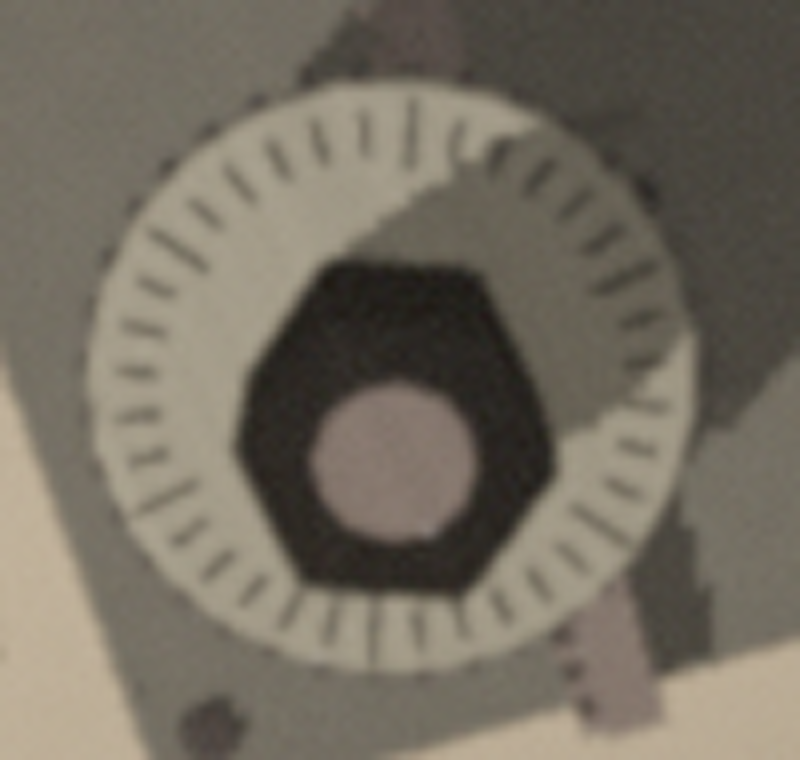

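View pics/w1b.png

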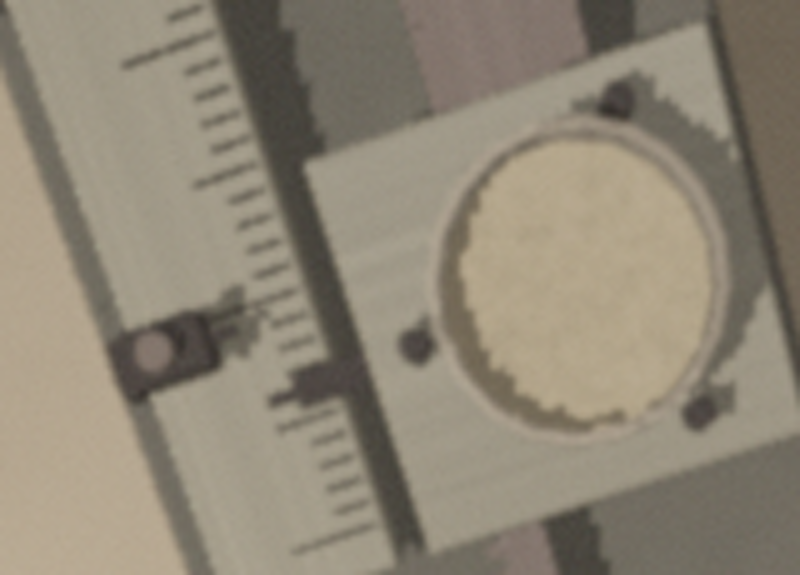

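```bash
python3 - <<'E'
from h import *
c=cam("wrist")
f=lambda u,v,z:ray(c,(270+u/8,130+v/8),z)[:2]
V=[f(555,465,.092),f(465,595,.092),f(305,583,.092),f(238,450,.092)]
cap=f(393,463,.092)
print("cap",cap,"disc",f(394,376,.054))
for v in V: d=v-cap; print(np.linalg.norm(d),np.degrees(np.arctan2(d[1],d[0]))%60)
e=V[2]-V[1];print(np.degrees(np.arctan2(e[1],e[0]))%60)
e=V[3]-V[0];print(np.degrees(np.arctan2(e[1],e[0]))%60)
g=lambda u,v,z=.035:ray(c,(210+u/5,v/5),z)
C2=[g(0,0),]
# yaw from slide edge & bar edges
p=ray(c,(210+305/5,160/5),.04)-ray(c,(210+425/5,550/5),.04);print("yaw slide",np.arctan2(-p[0],p[1]))
p=g(0,0+10,.028)-g(185,575,.028)
P=g(272,398);Q=g(265,313)
for yaw in(.03,.045,.06):
    d=R.from_euler('z',-yaw).apply(P-Q);print(yaw,d)
# top cam versions
E
```

```text
cap [ 0.48961359 -0.1306147 ] disc [ 0.49056288 -0.1289517 ]
0.01982661782716917 44.40507194408649
0.01925934596344934 43.01667073740714
0.0189021971340861 39.983375705007205
0.019011595443189068 40.169312300606265
40.62562412307892
42.331656209437114
yaw slide 0.031649502501638116
0.03 [-0.00411548 -0.01606929  0.        ]
0.045 [-0.00435605 -0.01600576  0.        ]
0.06 [-0.00459563 -0.01593862  0.        ]
```

```bash
python3 -m pendant '[[[0,3,20,0,0,0.4,-1],[0,3,40,0,0,0.8,-1],[0,3,60,0,0,1.2,-1],[0,3,75,0,0,1.63,-1],[0,3,75,0,0,1.63,-1],[0,3,75,0,0,1.63,-1],[0,3,75,0,0,1.63,-1],[0,3,75,0,0,1.63,-1],[0,3,75,0,0,1.63,-1],[0,3,75,0,0,1.63,-1],[0,3,75,0,0,1.63,-1]]]'
python3 - <<'E'
from h import *
s=arm.observe();print(s['joints'].round(3),s['clock'],R.from_rotvec(s['ee_rot']).as_matrix().round(3))
im=get_image("wrist");cv2.imwrite("pics/w2.png",im[:,:,::-1])
E
```

```text
clock: 3.65
position: [0.4891, -0.1309, 0.3297]
ee_rot: [-3.102, 0.496, -0.0]
force: [0.7, -0.7, -0.4]
width: 1.003
[-0.634  0.532  1.141  2.009 -0.588  0.98  -1.084] 3.65 [[ 0.95  -0.312  0.   ]
 [-0.312 -0.95   0.   ]
 [-0.    -0.    -1.   ]]
```

View pics/w2.png

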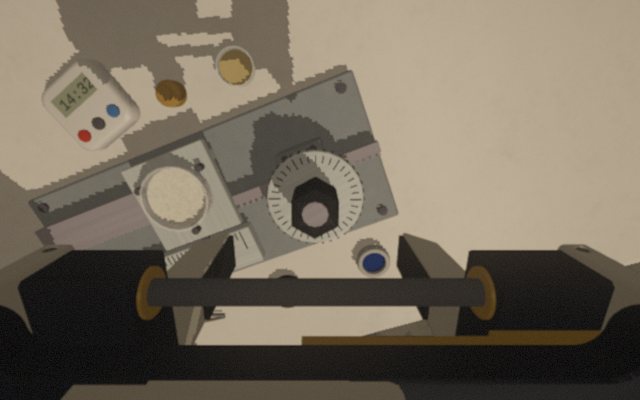

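```bash
python3 - <<'E'
from h import *
im=cv2.imread("pics/w2.png")[:,:,::-1]
save(im,"w2a",260,140,370,250,7)
E
```

```text
(no output)
```

View pics/w2a.png

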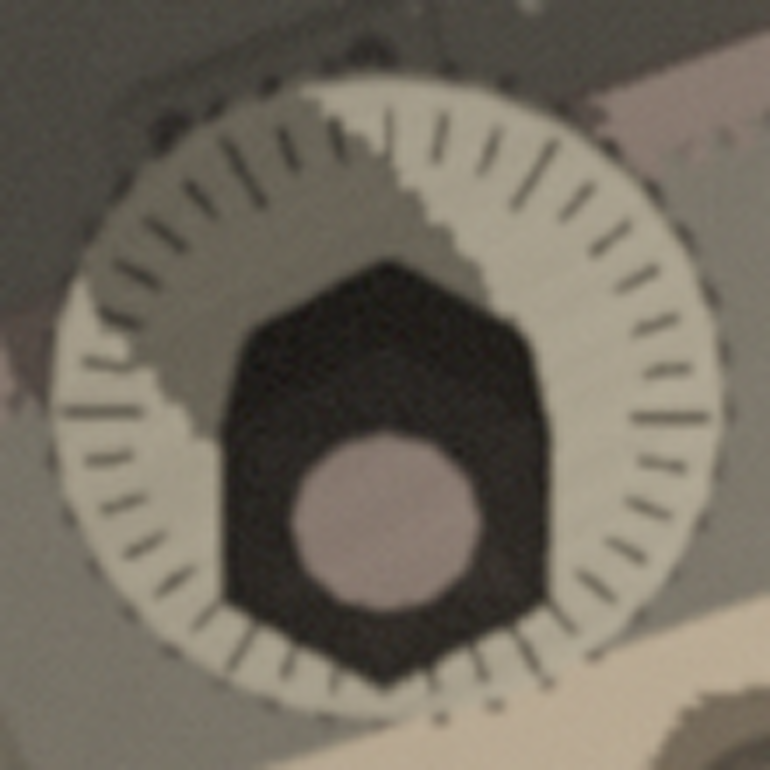

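```bash
python3 - <<'E'
from h import *
c=cam("wrist");s=arm.observe()
Rt=R.from_rotvec(s['ee_rot']).as_matrix()
for px,z in(((260+386/7,140+521/7),.092),((260+387/7,140+398/7),.054)):
    p=ray(c,px,z);print(p,(Rt.T@(p-s['position']))*1e3)
E
```

```text
[ 0.48933081 -0.13026448  0.092     ] [-9.95489295e-03 -7.42337241e-01  2.37774467e+02]
[ 0.49120468 -0.13092775  0.054     ] [  1.97603876  -0.68386261 275.77451559]
```

```bash
python3 -m pendant '[[[0.5,-0.7,30,0,0,0,-1],[0.5,-0.7,60,0,0,0,-1],[0.5,-0.7,80,0,0,0,-1],[0.5,-0.7,89,0,0,0,-1],[0.5,-0.7,89,0,0,0,-1],[0.5,-0.7,89,0,0,0,-0.3],[0.5,-0.7,89,0,0,0,0.3],[0.5,-0.7,89,0,0,0,1],[0.5,-0.7,89,0,0,0,1],[0.5,-0.7,89,0,0,0,1],[0.5,-0.7,89,0,0,0,1],[0.5,-0.7,89,0,0,0,1]]]' 40
python3 - <<'E'
from h import *
s=arm.observe();print(s['joints'].round(3),s['clock'],s['force'],s['ft_torque'],s['width'])
im=get_image("wrist");cv2.imwrite("pics/w3.png",im[:,:,::-1])
E
```

```text
clock: 5.2
position: [0.4898, -0.1306, 0.2407]
ee_rot: [-3.101, 0.501, 0.0]
force: [-0.5, 0.5, 1.1]
width: 0.392
[-0.513  0.643  0.978  2.087 -0.753  0.815 -0.961] 5.2 [-0.4605499   0.50934193  1.06808981] [ 0.12917259  0.15750571 -0.04337973] 0.3921253009319369
```

View pics/w3.png

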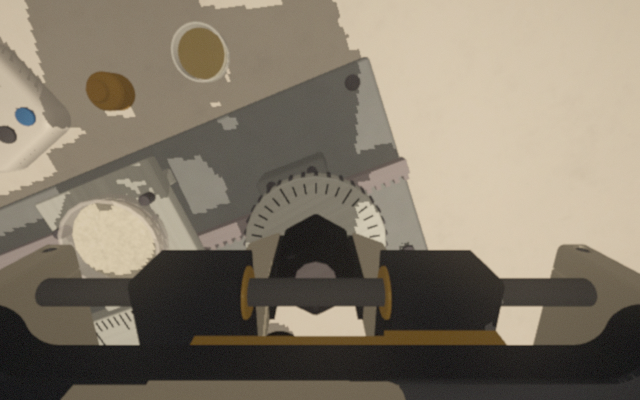

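```bash
python3 -m pendant '[[[0,0,0,0,0,-0.15,1],[0,0,0,0,0,-0.3,1],[0,0,0,0,0,-0.45,1],[0,0,0,0,0,-0.6,1],[0,0,0,0,0,-0.75,1],[0,0,0,0,0,-0.9,1],[0,0,0,0,0,-1.05,1],[0,0,0,0,0,-1.2,1],[0,0,0,0,0,-1.35,1],[0,0,0,0,0,-1.5,1],[0,0,0,0,0,-1.65,1],[0,0,0,0,0,-1.8,1],[0,0,0,0,0,-1.8,1],[0,0,0,0,0,-1.8,1]]]'
python3 - <<'E'
from h import *
s=arm.observe();print(s['joints'].round(3),s['clock'],s['force'],s['ft_torque'],s['width'])
im=get_image("wrist");cv2.imwrite("pics/w4.png",im[:,:,::-1])
im=get_image("top");save(im,"t4",240,185,440,290,4)
E
```

```text
clock: 7.0
position: [0.4897, -0.1301, 0.2407]
ee_rot: [-2.323, -2.114, -0.001]
force: [-2.0, 5.2, 3.5]
width: 0.386
[-0.192  0.485  0.467  2.064 -0.347  0.668  0.411] 7.0 [-2.005761    5.23535389  3.50418698] [ 1.33470725  0.20206782 -0.03736493] 0.38629247858079235
```

View pics/w4.png

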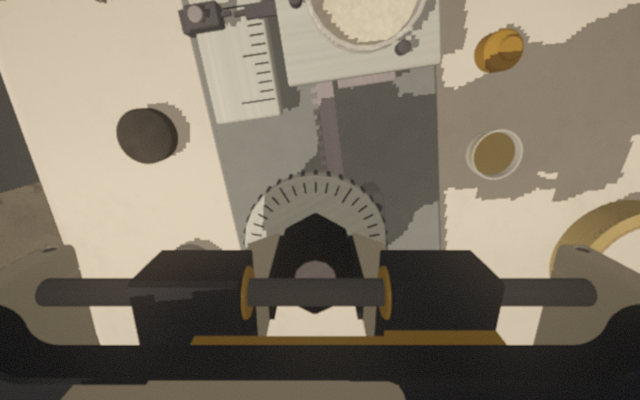

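View pics/t4.png

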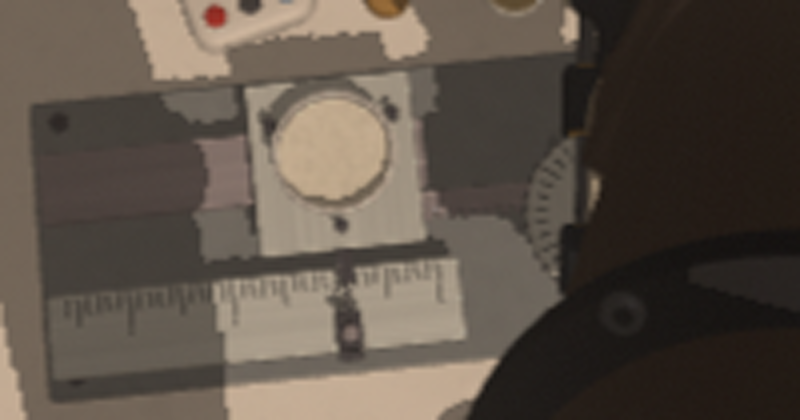

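```bash
python3 - <<'E'
from h import *
im=cv2.imread("pics/w4.png")[:,:,::-1]
save(im,"w4a",170,0,300,80,6)
E
```

```text
(no output)
```

View pics/w4a.png

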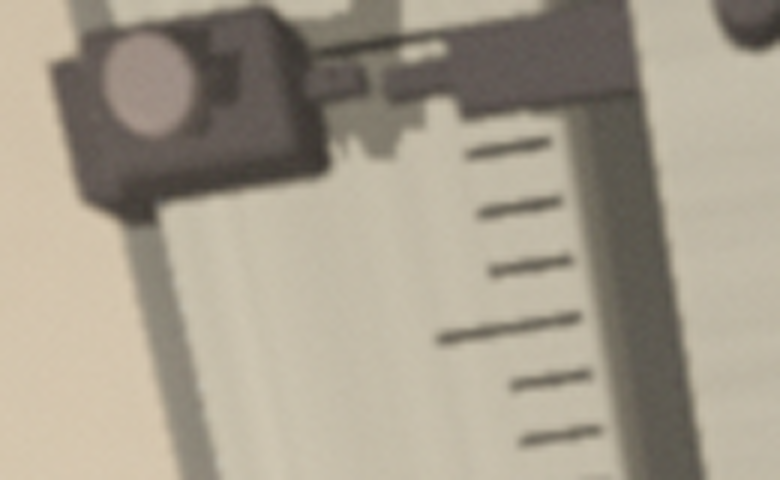

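```bash
python3 -m pendant '[[[0,0,0,0,0,-0.15,1],[0,0,0,0,0,-0.3,1],[0,0,0,0,0,-0.45,1],[0,0,0,0,0,-0.6,1],[0,0,0,0,0,-0.75,1],[0,0,0,0,0,-0.9,1],[0,0,0,0,0,-1.08,1],[0,0,0,0,0,-1.08,1],[0,0,0,0,0,-1.08,1],[0,0,0,0,0,-1.08,1]]]'
python3 - <<'E'
from h import *
s=arm.observe();print(s['joints'].round(3),s['clock'],s['force'],s['ft_torque'],s['width'])
im=get_image("wrist");cv2.imwrite("pics/w5.png",im[:,:,::-1])
im=get_image("top");save(im,"t5",240,185,440,290,4)
E
```

```text
clock: 8.35
position: [0.4894, -0.1301, 0.2407]
ee_rot: [-0.905, -3.007, -0.001]
force: [-2.5, 5.0, 5.8]
width: 0.39
[ 0.032  0.456  0.162  2.046 -0.119  0.65   1.259] 8.35 [-2.5073457   5.02978372  5.83039095] [ 1.46878195  0.6159939  -0.02200921] 0.3904017104104588
```

View pics/w5.png

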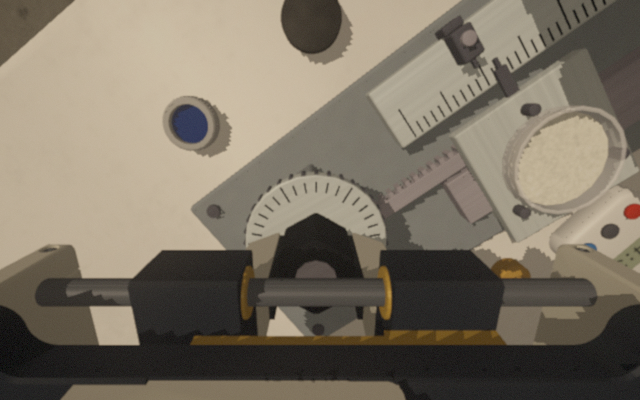

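View pics/t5.png

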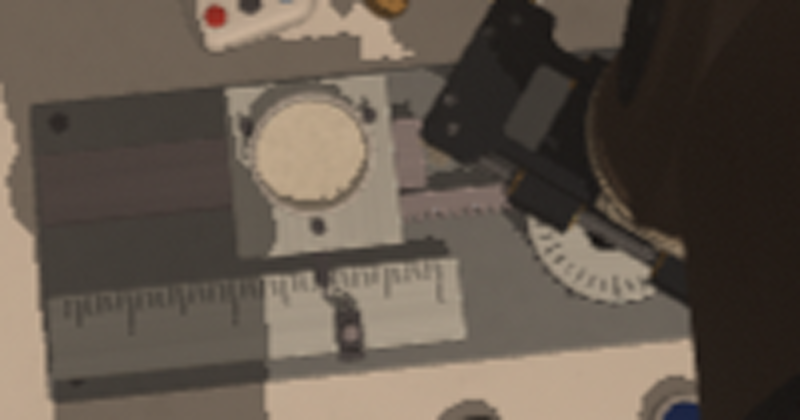

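```bash
python3 - <<'E'
from h import *
im=cv2.imread("pics/w5.png")[:,:,::-1]
save(im,"w5a",390,0,550,110,5)
E
```

```text
(no output)
```

View pics/w5a.png

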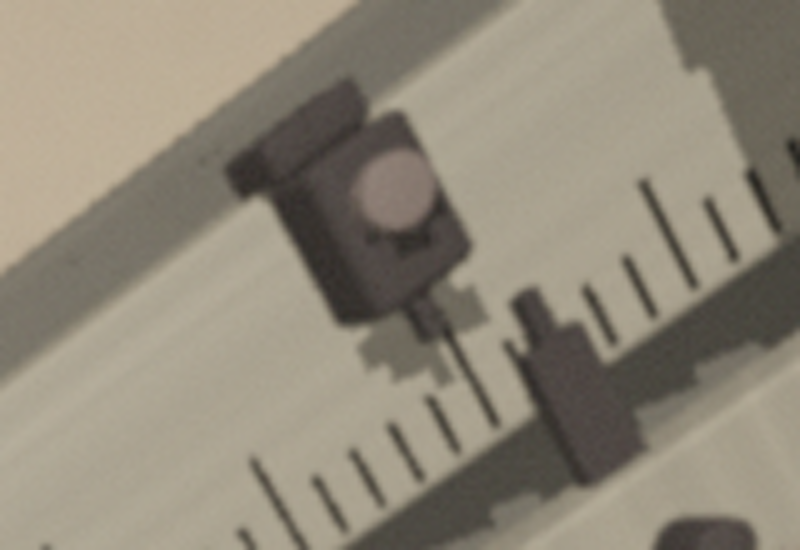

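```bash
python3 -m pendant '[[[0,0,0,0,0,0.15,1],[0,0,0,0,0,0.3,1],[0,0,0,0,0,0.45,1],[0,0,0,0,0,0.6,1],[0,0,0,0,0,0.75,1],[0,0,0,0,0,0.9,1],[0,0,0,0,0,1.05,1],[0,0,0,0,0,1.2,1],[0,0,0,0,0,1.35,1],[0,0,0,0,0,1.35,1],[0,0,0,0,0,1.35,1]]]'
python3 - <<'E'
from h import *
s=arm.observe();print(s['joints'].round(3),s['clock'],s['force'],s['ft_torque'],s['width'])
im=get_image("wrist");cv2.imwrite("pics/w6.png",im[:,:,::-1])
save(im,"w6a",170,0,330,100,5)
E
```

```text
clock: 9.82
position: [0.4898, -0.1301, 0.2407]
ee_rot: [-2.582, -1.789, 0.0]
force: [-0.3, 5.5, 3.8]
width: 0.39
[-0.244  0.498  0.542  2.068 -0.404  0.679  0.205] 9.825 [-0.2547907   5.54644563  3.83632127] [1.34711148 0.22465363 0.01655387] 0.38957230479319527
```

View pics/w6a.png

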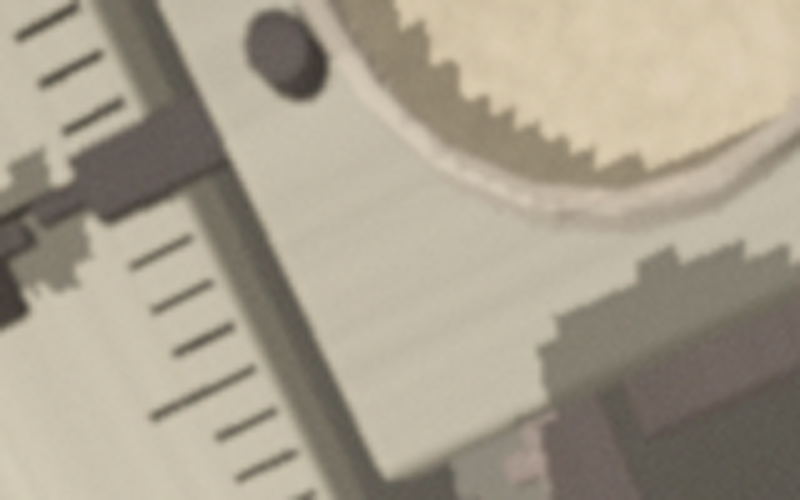

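```bash
python3 - <<'E'
from h import *
im=cv2.imread("pics/w6.png")[:,:,::-1]
save(im,"w6b",110,0,240,95,6)
E
```

```text
(no output)
```

View pics/w6b.png

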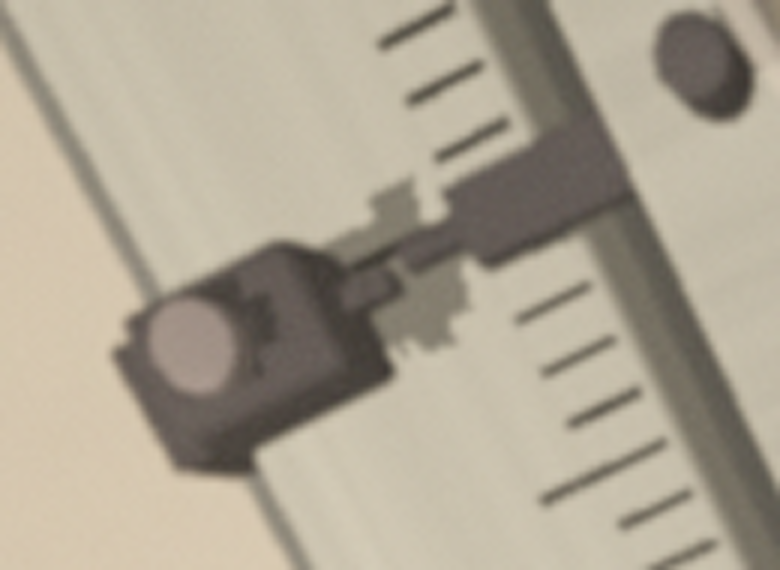

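```bash
python3 -m pendant '[[[0,0,0,0,0,0.09,1],[0,0,0,0,0,0.18,1],[0,0,0,0,0,0.18,1],[0,0,0,0,0,0.18,1]]]'
python3 - <<'E'
from h import *
im=get_image("wrist");cv2.imwrite("pics/w7.png",im[:,:,::-1])
save(im,"w7b",110,0,240,95,6)
E
```

```text
clock: 10.38
position: [0.4898, -0.1302, 0.2407]
ee_rot: [-2.731, -1.551, -0.0]
force: [0.0, 5.4, 2.6]
width: 0.387
```

View pics/w7b.png

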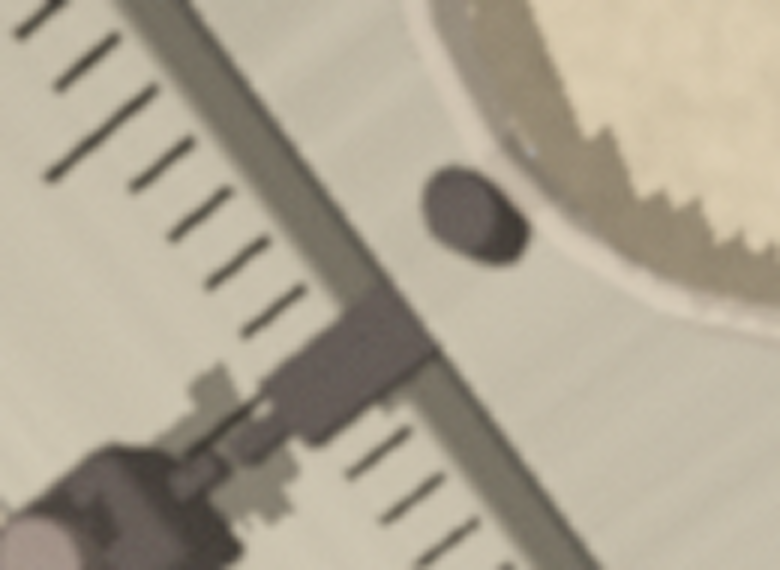

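```bash
python3 -m pendant '[[[0,0,0,0,0,0,0],[0,0,0,0,0,0,-0.5],[0,0,0,0,0,0,-1],[0,0,0,0,0,0,-1],[0,0,0,0,0,0,-1],[0,0,0,0,0,0,-1],[0,0,0,0,0,0,-1],[0,0,-30,0,0,0,-1],[0,0,-60,0,0,0,-1],[0,0,-80,0,0,0,-1],[0,0,-80,0,0,0,-1],[0,0,-80,0,0,0,-1]]]'
python3 - <<'E'
from h import *
im=get_image("wrist");cv2.imwrite("pics/w8.png",im[:,:,::-1])
E
```

```text
clock: 11.92
position: [0.4895, -0.1305, 0.3201]
ee_rot: [-2.734, -1.547, 0.001]
force: [0.1, -0.0, 0.3]
width: 1.0
```

View pics/w8.png

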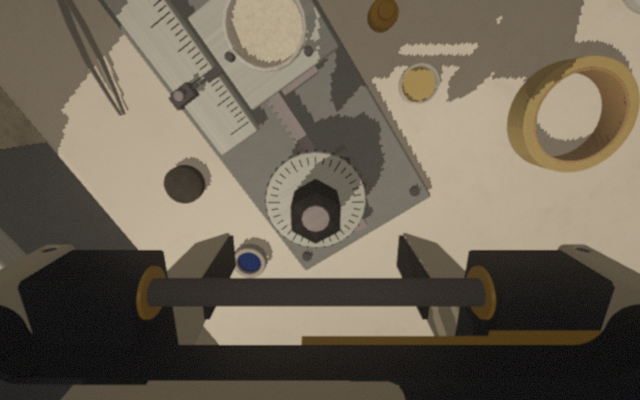

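```bash
python3 - <<'E'
from h import *
im=cv2.imread("pics/w8.png")[:,:,::-1]
save(im,"w8a",155,50,255,125,8)
save(im,"w8b",260,140,370,250,5)
E
```

```text
(no output)
```

View pics/w8a.png

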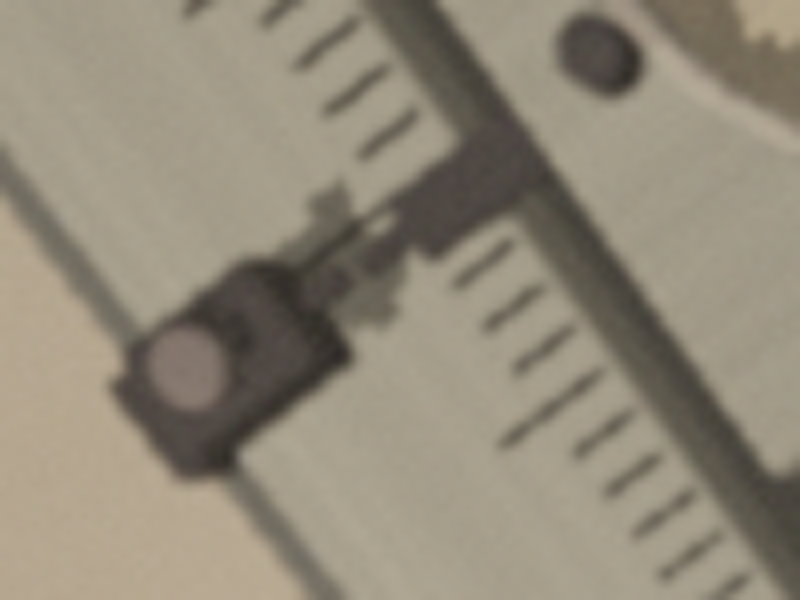

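View pics/w8b.png

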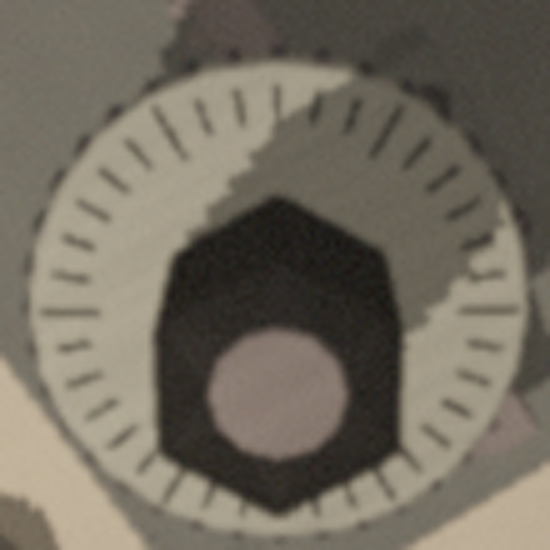

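```bash
python3 -c "
from cell import arm
s=arm.observe();print(s['clock'],abs(s['dq']).max());print(arm.sign_off())"
```

```text
11.975 0.004888978972137924
the job is handed in; nothing more can be done
None
```

The stage is on its mark and the job was handed in at about 12 s. `sign_off` gives no verdict, so the figures below are my own checks.

- **Overrun:** I gripped the wheel's hexagon at 40 N and turned it 2.88 rad counter-clockwise. In the wrist picture the pointer stood about 10.3 mm beyond the rider's point.
- **Return:** I wound the wheel back 1.53 rad clockwise, never reversing. A check 0.18 rad before the end showed 1.8 mm still to go.
- **Final position:** After release and an 80 mm lift, the two points face each other, with about 0.2–0.3 mm left on the +y side.
- **Play:** I could not read the play directly. The slide moved back about 10 mm under the clockwise turn, so the wheel was pushing on the return side. The hexagon still lined up with the open fingers afterwards, so letting go did not visibly turn the wheel.
- **Surroundings:** At hand-in the robot was clear of everything. The gripper never reached down to the slide, the rider or the things around; those in the last wrist picture look undisturbed, but I did not measure them.

No check failed or disagreed. The first camera estimates of the wheel centre differed by about 2–3 mm, and I settled this with a closer wrist view before gripping.

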